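# Hook the sprung test probe on the pipe's headed stud and switch the tester on

### The arm

A 6-joint arm with a two-finger parallel gripper is mounted at the origin on the work surface. World frame = base frame: x ahead of the robot, y to its left, z up, the work surface at z = 0. Lengths are in m, angles in degrees, forces in N, time in s.
With the tool pointing down it reaches from about 0.3 to 0.75 m from the base axis. Payload 8.5 kg.
Tool frame: the origin (TCP) lies at the very end of the fingers, on their centre line; the grasp point (between the pads) lies 19 mm behind it; z points along the fingers, y is the line along which they close (so a half turn about z gives the same grasp; the last joint's range is limited). The gripper opens to 85 mm and grips with 20 to 120 N. Pads are 22 mm wide; open, the fingers measure 114 mm over their backs; the gripper's body (76 mm by 85 mm) begins 54 mm behind the grasp point. The pads swing forward as they close: fully open they stand 13 mm farther back than shut.
Start: joints at [64.842, 21.807, 74.336, -0, 83.858, -12.336], TCP at [0.122, 0.536, 0.231] pointing down, gripper open.
Joint ranges: [-178.18, 178.18], [-50.72, 133.34], [12.68, 142.11], [-81.47, 261.47], [9.98, 163.14], [-165.26, 165.26]. Speed limits (degrees/s): [136.94, 136.94, 180, 180, 180, 180].

### API

Orientations are given as a 3x3 rotation matrix whose columns are the frame's x, y, z axes.
In Python, from rig import env, imaging gives the robot as it stands. The module is installed in compiled form; this text tells all that it offers.
- The arm moves only by the tool arm_command, never from a script. Its arguments are lists of equal length, an entry for each row: "turn": the turn, a rotation vector about the tool's x, y, z in units of 5 degrees (1.0 is 5 degrees), a list of three; "xyz": the shift along the tool's x, y, z in units of 50 mm (1.0 is 50 mm), a list of three; "claw": the finger opening in mm, from 0 to 85.4. A call has 1 to 12 rows; each row shifts and turns the commanded pose from where the row before left it, along the tool's axes as they then stand; what a row does not reach is not made up. A row lasts 1/10 s, in which the tool goes at most 50 mm and 8.59 degrees, less where a joint would pass 70% of its speed; a pose out of reach is approached as far as the arm can. A call is refused whole if a number of a shift passes 1 or a number of a turn 1, either way. A call with a gripper value outside its range is refused whole. The fingers move at their own pace and stop on an object; "squeeze" is the grip in N (left out, the last holds). Time passes only in rows, so rows that do not move let the fingers close. It gives the time, the measured TCP pose, the force, the opening and the grip force at its end, in the units of the state.
- env.observe(): the state, without advancing time (a new reading comes with each control period).
- imaging.get_image(name): name is "scene" or "top" or "wrist"; returns (picture, depth): 420x560x3 uint8, blue, green, red; 420x560 float32, m along the optical axis (not along the pixel's ray), 0 where there is no reading.
- imaging.camera_info(name): a dict with "camera_matrix" (3x3 intrinsics, pixels), "rvec" (rotation vector, rad) and "tvec" (3), from world to camera coordinates, as OpenCV has them. Camera axes: x right, y down, z forward; pixel columns grow to the right and rows downward; lengths in m; the calibration is good to about 2 mm. A picture is of the moment at which its call begins: read the wrist's pose just before it. camera_info takes no time and is no camera call; for the wrist camera it gives the pose at the moment of the call.
- env.close_job(): hands the job in; it is judged then, once.
The state is a dict: "time_s": time; "q": joint angles; "qvel": joint speeds; "joint_efforts": joint torques, N m; "position": TCP position; "tool_rot": TCP orientation; "ft_force": force on the tool from outside, world axes, zero at the start; "wrist_torque": the same for the moment, N m; "grip_width": finger opening in m; "gripper_force": force on a finger pad.
Only numpy, scipy, OpenCV 4.12 (cv2) and the standard library are available. Lean on these libraries where they do the work, as an engineer would, in place of code of your own. Each camera call takes 0.05 s, during which the arm holds its last target. There are 200 camera calls.

### The job

Connect the sprung hook probe to the headed stud on the red pipe: press its thumb saddle down so that the hook drops below the stud's head, slide it along its rail until the forked hook is fully home round the stud's neck, and let go so that the hook springs up and stays caught under the head. Then push the tester's selector in, turn it clockwise to the next position only, and let it spring back out. Do not knock against the other two studs, and leave everything else where it is.

Things in the scene. Friction and masses are not known exactly. Their poses are not given: they have to be found in the camera images.
- saddle (a point): Black thumb saddle on top of the probe: centre of its level floor, 0.207 m above the bench when up (nothing else on the jig is above 0.18 m). Floor 44 by 44 mm between two cheeks, 5 mm thick, 15 mm high, facing each other along y; open on both x sides. y runs along the rail, the way the tines point; z up. Closed fingertips fit in: press the floor to lower the hook, push a cheek to slide it.
- hook_mouth (a point): Mouth of the steel forked hook under the probe: where the stud's neck axis lies when home, on the tines' top face. Axes as the saddle's; 18 mm ahead (+y) of the saddle's centre, 68 mm below its floor. Two tines, 5 mm thick, 9 mm apart, reach 14 mm ahead (+y, the open end); the closed root is 4 mm behind, the fork's back end 22 mm behind. Fork 22 mm wide; the stem rises 14 to 22 mm behind.
- plunger (a joint): How far saddle and hook are pressed down, m: 0 up (the hook then clears all studs by 8 mm), 0.026 fully down. Spring: about 2.5 N at the start, 10 N fully down; springs back by itself. The tines pass below the stud's head when pressed more than 0.019; caught under the head it rests at about 0.019.
- carriage (a joint): Position of the probe's carriage along the rail, m: -0.125 to 0.115, grows along the saddle's +y (the way the tines point); 0 with the hook mouth midway along the pipe. Stays where it is left (2.5 N friction).
- stud_head (a point): The headed stud: a 7 mm neck, 16 mm tall, on top of the red pipe, with a flat round head 24 mm wide, 6 mm thick. This point: on its axis at the underside of the head, 0.120 m above the bench. It and the two other studs stand on the hook mouth's line of travel, in any order, 71 to 83 mm apart. The tines must come to it from the saddle frame's -y side.
- pin: A plain headless steel pin on the pipe, 8 mm across and 22 mm tall; origin at its foot on the axis. Not to be hit.
- boss: A plain thick steel boss on the pipe, 18 mm across and 18 mm tall; origin at its foot on the axis. Not to be hit.
- selector_grip (a point): Selector on top of the blue tester (fixed box 150 by 150 by 90 mm): a black upright bar grip 42 mm long, 12 mm thick, 42 mm tall, on a vertical axis. Point on the axis, 21 mm below the bar's top, 0.135 m above the bench when out. x lies along the bar, to the pointer lug at its foot; y across its thickness; z up. A collar 80 mm across round its foot is 23 mm below this point when out.
- selector (a joint): Angle of the selector, rad: 0 in the first position, where it starts; grows clockwise seen from above; positions 0.785 apart (0, 0.785, 1.571). The lug stands in a notch of the collar with about 0.1 rad play each way and cannot pass the teeth unless the selector is pushed in; released between positions it stays stuck in.
- selector_push (a joint): How far the selector is pushed in (down), m: 0 sprung out, 0.010 fully in; it turns freely above 0.008. Spring: about 3 N at the start, 6 N fully in.
- nut_jig: Bystander: hex nut, 24 mm across, 13 mm high, on the jig's base plate on the rail side of the pipe; leave it alone.
- nut_tester: Bystander: hex nut, 22 mm across, 12 mm high, on a corner of the tester top; leave it alone.
- spray_can: Bystander: white spray can, 56 mm across, 190 mm tall, standing behind the tester; leave it alone.
- battery_pack: Bystander: red and black tool battery charger, 75 by 110 by 60 mm, in front of the tester; leave it alone.
- elbow: Bystander: dark steel pipe elbow, 44 mm thick, lying behind the jig; leave it alone.
- wrench: Bystander: wrench 190 mm long, flat on the bench at the robot's right; leave it alone.
- wire_brush: Bystander: flat brush with a wooden handle, 200 mm long, flat on the bench at the robot's left; leave it alone.
Not all that is in view belongs to the job. Of the things like the part that bears selector_grip, leave any that is turquoise; of the rest the smaller one is meant.

How it is judged (in metres and radians):
On the way, in this order (a step that is already met when the one before it is completed fails the run):
1. the hook is caught under the headed stud's head and the probe is let go (value of joint plunger between 0.0165 and 0.0215 m and horizontal distance between hook_mouth and stud_head below 0.006 m and contact force between the fingers and anything else below 0.5 N), for 0.3 s.
2. the selector is sprung out in the next position and let go (value of joint selector between 0.65 and 0.92 rad and value of joint selector_push below 0.0025 m and contact force between the fingers and anything else below 0.5 N), for 0.2 s.
At the end, for the whole second after the job is handed in: The hook is caught: the plunger rests 16.5 to 21.5 mm down, with the hook mouth within 6 mm of the stud's axis seen from above. The selector is one position on (0.65 to 0.92 rad) and sprung out (pushed in less than 2.5 mm). All is at rest (value of joint plunger between 0.0165 and 0.0215 m and horizontal distance between hook_mouth and stud_head below 0.006 m and value of joint selector between 0.65 and 0.92 rad and value of joint selector_push below 0.0025 m and velocity of joint plunger below 0.02 m/s and velocity of joint selector below 0.1 rad/s); the robot touches nothing.
It fails at once if the pin or boss is struck (over 4 N) (contact force between any of pin, boss and anything else above 4 N).
It fails at once if the selector is turned past the next position (value of joint selector above 1.15 rad).
It fails at once if another loose thing is moved more than 30 mm (distance of any of nut_jig, nut_tester, spray_can, battery_pack, elbow, wrench, wire_brush from where it was at the start of the episode above 0.03 m).
It also fails if it takes over 58 s, if anything falls off the work surface, if the arm or the gripper's body presses on something with over 40 N, if the wrist force passes 120 N, or if a joint passes its speed limit or range.

## Working session

There is one attempt and no reset: what is moved stays moved. The work goes in short steps, Python scripts to look and compute and a tool call to move; the robot and the scene stay as the last step left them, time stands still between calls to the robot, and variables do not carry over. Pictures are saved under pics/ and viewed, at most 10 in all, crops included, and the job is handed in when it is done.

Besides the shell and the picture viewer there is one more tool, called after "Call:" as name(argument=value, ...) on one line, values as JSON. arm_command: Moves the arm, as the interface text tells. Its arguments: {"type":"object","properties":{"turn":{"type":"array"},"xyz":{"type":"array"},"claw":{"type":"array"},"squeeze":{"type":"number"}},"required":["turn","xyz","claw"]}

```bash
mkdir -p pics; cat > h.py <<'E'
import numpy as np, cv2
from rig import env, imaging
def cam(n):
    c=imaging.camera_info(n); K=np.array(c["camera_matrix"],float); R=cv2.Rodrigues(np.array(c["rvec"],float))[0]; t=np.array(c["tvec"],float).ravel()
    return K,R,t
def grab(n):
    C=cam(n); p,d=imaging.get_image(n); np.savez(f"{n}.npz",p=p,d=d,K=C[0],R=C[1],t=C[2]); return p,d,C
def load(n):
    z=np.load(f"{n}.npz"); return z["p"],z["d"],(z["K"],z["R"],z["t"])
def ray(C,u,v,z):
    K,R,t=C; o=-R.T@t; d=R.T@np.linalg.inv(K)@np.array([u,v,1.]); return o+d*(z-o[2])/d[2]
def cloud(d,C):
    K,R,t=C; v,u=np.mgrid[:d.shape[0],:d.shape[1]]
    P=np.stack([(u-K[0,2])/K[0,0]*d,(v-K[1,2])/K[1,1]*d,d],-1)
    W=(P-t)@R; W[d<=0]=np.nan; return W
def proj(C,X):
    K,R,t=C; p=K@(R@np.array(X)+t); return p[:2]/p[2]
E
python3 - <<'E'
from h import *
for n in ("scene","top"):
    p,d,C=grab(n); cv2.imwrite(f"pics/{n}.png",p); print(n,-C[1].T@C[2], (d>0).mean())
s=env.observe(); print(s["time_s"],s["position"],s["tool_rot"],s["ft_force"])
E
```

```text
scene [ 1.20569551 -0.50939873  0.81200606] 0.9958248299319727
top [0.27872796 0.02872291 1.62423483] 0.9958248299319727
0.1 [0.12195578 0.53603827 0.23075674] [[-9.75057035e-01  2.21953628e-01 -6.04738839e-04]
 [ 2.21954215e-01  9.75056355e-01 -1.19660271e-03]
 [ 3.24064135e-04 -1.30098023e-03 -9.99999101e-01]] [-0.06495128  0.3667748  -0.57573699]
```

View pics/scene.png

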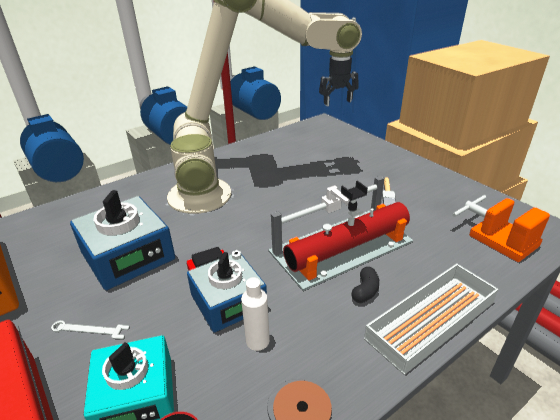

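View pics/top.png

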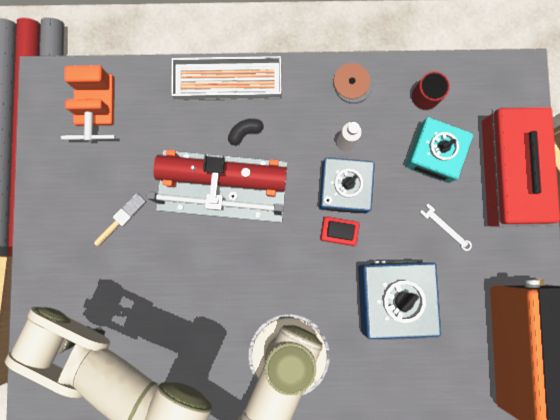

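Selector candidates in the top picture are the small blue tester (348,184), the large blue one (402,300) and the turquoise one (442,148). The small blue one is meant: not turquoise, and the smaller of the rest. The saddle is black at (214,163), and the stud discs run along the red pipe at about (245,172). Next is a close crop.

```bash
python3 - <<'E'
from h import *
p,d,C=load("top"); a=cv2.resize(p[145:225,145:385],None,fx=3.3,fy=3.3,interpolation=cv2.INTER_CUBIC)
q,e,D=load("scene"); b=cv2.resize(q[165:300,180:430],None,fx=2.4,fy=2.4,interpolation=cv2.INTER_CUBIC)
w=800; im=np.zeros((a.shape[0]+b.shape[0],w,3),np.uint8); im[:a.shape[0],:a.shape[1]]=a; im[a.shape[0]:,:b.shape[1]]=b; cv2.imwrite("pics/crop.png",im); print(im.shape)
for n,(d,C) in {"top":(d,C),"scene":(e,D)}.items():
    W=cloud(d,C); P=W.reshape(-1,3); 
    ix=np.isfinite(P).all(1)&(P[:,0]>.35)&(P[:,0]<.65)&(P[:,1]<.4)&(P[:,1]>0.03)
    S=P[ix&(P[:,2]>.197)&(P[:,2]<.23)]; print(n,"saddle hi",len(S),S.mean(0),S.min(0),S.max(0))
    ix=np.isfinite(P).all(1)&(P[:,0]>.35)&(P[:,0]<.65)&(P[:,1]<-.04)&(P[:,1]>-.3)
    S=P[ix&(P[:,2]>.125)&(P[:,2]<.165)&(P[:,0]<.58)]; print("sel",len(S),S.mean(0),S.min(0),S.max(0))
E
```

```text
(588, 800, 3)
top saddle hi 334 [0.55249638 0.19819085 0.21041103] [0.52820475 0.16859838 0.19853526] [0.57570436 0.22604607 0.22963273]
sel 75 [ 0.50929917 -0.18212239  0.15190903] [ 0.49389975 -0.20122689  0.12652964] [ 0.5269002  -0.16483191  0.16167213]
scene saddle hi 309 [0.55466097 0.19800949 0.21059425] [0.52563243 0.16755466 0.20014593] [0.57716182 0.22624125 0.22473142]
sel 155 [ 0.51419273 -0.1847936   0.14430983] [ 0.49432623 -0.20116122  0.12511524] [ 0.52654145 -0.16329595  0.15689729]
```

View pics/crop.png

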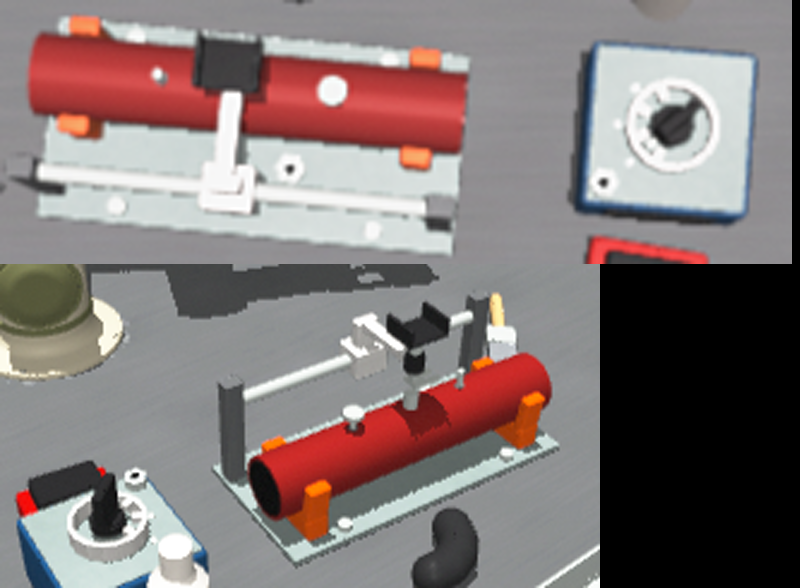

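The crop shows the pin at top pixel (193,168), the headed stud (disc on a thin neck) at (246,172) and the boss under the saddle. The tester with its collar is at (348,184), and its nut is in a corner. Which way the tines point isn't clear yet, so I'll fit the geometry and get the wrist camera's mounting.

```bash
python3 - <<'E'
from h import *
p,d,C=load("top"); q,e,D=load("scene")
def fit(P): 
    c=P[:,:2].mean(0); v=np.linalg.svd(P[:,:2]-c)[2][0]; return c,v*np.sign(v[1]),(P[:,:2]-c)@v
# rail: bright, z .13-.18; pipe ridge
for n,(p_,d_,C_) in {"top":(p,d,C),"scene":(q,e,D)}.items():
    W=cloud(d_,C_); box=(W[...,0]>.40)&(W[...,0]<.65)&(W[...,1]>0.02)&(W[...,1]<.4)
    hsv=cv2.cvtColor(p_,cv2.COLOR_BGR2HSV); red=((hsv[...,0]<6)|(hsv[...,0]>174))&(hsv[...,1]>150)
    P=W[box&red&(W[...,2]>.085)]; c,v,s=fit(P); print(n,"pipe",c,np.degrees(np.arctan2(v[0],v[1])),s.min(),s.max())
    P=W[box&(W[...,2]>.13)&(W[...,2]<.18)&(W[...,0]<.5)&~red]; c,v,s=fit(P); print("rail",len(P),c,np.degrees(np.arctan2(v[0],v[1])))
    g=box&~red&(hsv[...,1]<60)&(W[...,2]>.10)&(W[...,2]<.14)&(W[...,0]>.50)
    k,l,st,cc=cv2.connectedComponentsWithStats(g.astype(np.uint8))
    for i in range(1,k):
        if st[i,4]>2: P=W[l==i]; print(" blob",cc[i],st[i,4],P.mean(0).round(4),P[:,2].max())
    g=(hsv[...,2]<70)&(W[...,2]>.195)&(W[...,2]<.24)&box; c0=W[g]; r=cv2.minAreaRect(c0[:,:2].astype(np.float32)); print("saddle",r)
# head disc by ray at z=.126
print("stud ray",ray(C,245.6,172.3,.126),"pin",ray(C,193,168,.125))
W=cloud(d,C); hsv=cv2.cvtColor(p,cv2.COLOR_BGR2HSV)
m=(W[...,0]>.44)&(W[...,0]<.57)&(W[...,1]>-.24)&(W[...,1]<-.13)
g=m&(W[...,2]>.14); P=W[g]; print("bar",cv2.minAreaRect(P[:,:2].astype(np.float32)),fit(P)[:2])
g=m&(hsv[...,2]>200)&(W[...,2]>.1); P=W[g]; print("collar",cv2.minEnclosingCircle(P[:,:2].astype(np.float32)))
K,R,t=cam("wrist"); s=env.observe(); T=np.array(s["tool_rot"]); o=-R.T@t
print("wrist cam in tool",T.T@(o-s["position"]),"axis",T.T@R.T[:,2],"down",T.T@R.T[:,1],K[0,0])
b=cv2.resize(q[180:245,290:400],None,fx=7,fy=7,interpolation=cv2.INTER_CUBIC); cv2.imwrite("pics/hook.png",b)
E
```

```text
top pipe [0.54955281 0.20577929] 6.549072614413977 -0.18273841620475417 0.18967858284169162
rail 464 [0.46203052 0.21537015] 6.270569102711513
 blob [193.2 167.4] 10 [0.56   0.269  0.1188] 0.12929997958708409
 blob [245.41666667 171.98333333] 60 [0.5433 0.1171 0.1229] 0.13272722868127484
saddle ((0.5504077672958374, 0.19697655737400055), (0.05272103473544121, 0.039394259452819824), 82.31918334960938)
scene pipe [0.56284277 0.1919741 ] 6.418143849044171 -0.19802051144488134 0.17607087690315285
rail 357 [0.46561865 0.21373573] 5.90022591120537
 blob [353.44642857 216.55357143] 112 [0.5546 0.2039 0.126 ] 0.1398866928976899
 blob [371.42857143 212.38095238] 21 [0.5607 0.2699 0.1147] 0.12659977446616066
 blob [326.75806452 227.9516129 ] 62 [0.5428 0.1168 0.1204] 0.127428139954984
saddle ((0.5513471961021423, 0.19702261686325073), (0.056041568517684937, 0.04589659348130226), 85.3945083618164)
stud ray [0.54181722 0.11634767 0.126     ] pin [0.55712774 0.26860014 0.125     ]
bar ((0.5103769302368164, -0.1830243021249771), (0.012023908086121082, 0.04137065261602402), 39.94718933105469) (array([ 0.51001006, -0.18246889]), array([-0.62978506,  0.77676945]))
collar ((0.5006198287010193, -0.17074833810329437), 0.05726867914199829)
wrist cam in tool [ 0.07322775  0.00046363 -0.1433075 ] axis [-2.84536028e-01 -5.41263846e-04  9.58665195e-01] down [-9.58665345e-01  9.40220664e-05 -2.84536020e-01] 294.07158437511026
```

View pics/hook.png

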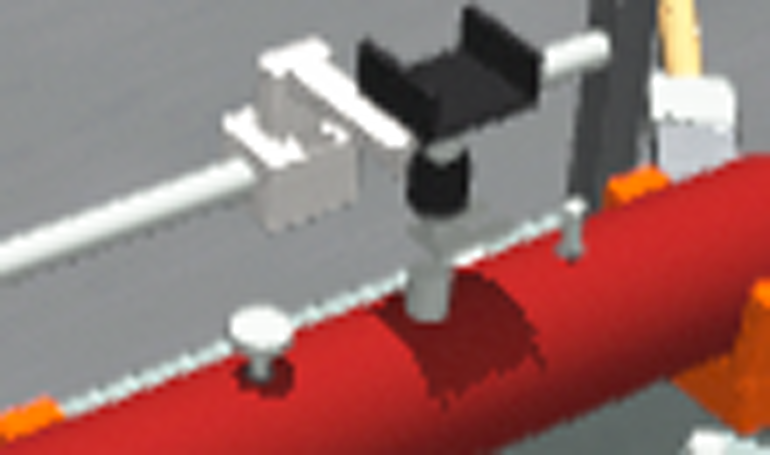

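```bash
python3 - <<'E'
from h import *
q,e,D=load("scene"); u=np.array([.110,.994,0]); s=np.array([.551,.197,.139])
for a in (-.036,-.032,-.004,.004,.032): print(a,((proj(D,s+a*u)-[290,180])*7).round())
W=cloud(e,D); hsv=cv2.cvtColor(q,cv2.COLOR_BGR2HSV)
g=(hsv[...,1]<60)&(W[...,2]>.131)&(W[...,2]<.142)&(W[...,0]>.52)&(W[...,0]<.59)&(W[...,1]>.14)&(W[...,1]<.26)
P=W[g]; print(len(P),np.sort((P-s)@u).round(3))
K,R,t=D
b=cv2.resize(q[205:228,340:372],None,fx=24,fy=24,interpolation=cv2.INTER_NEAREST); cv2.imwrite("pics/hook2.png",b)
E
```

```text
-0.036 [353. 260.]
-0.032 [361. 256.]
-0.004 [419. 234.]
0.004 [436. 228.]
0.032 [492. 206.]
64 [-0.004 -0.003 -0.003 -0.003 -0.002 -0.002 -0.002 -0.002 -0.002 -0.002
 -0.002 -0.001 -0.001  0.     0.     0.001  0.001  0.001  0.003  0.003
  0.004  0.005  0.007  0.007  0.007  0.008  0.008  0.009  0.009  0.011
  0.012  0.013  0.014  0.014  0.015  0.016  0.016  0.017  0.018  0.019
  0.019  0.02   0.02   0.021  0.021  0.021  0.022  0.025  0.025  0.026
  0.026  0.026  0.027  0.029  0.03   0.032  0.032  0.032  0.033  0.033
  0.033  0.034  0.034  0.034]
```

View pics/hook2.png

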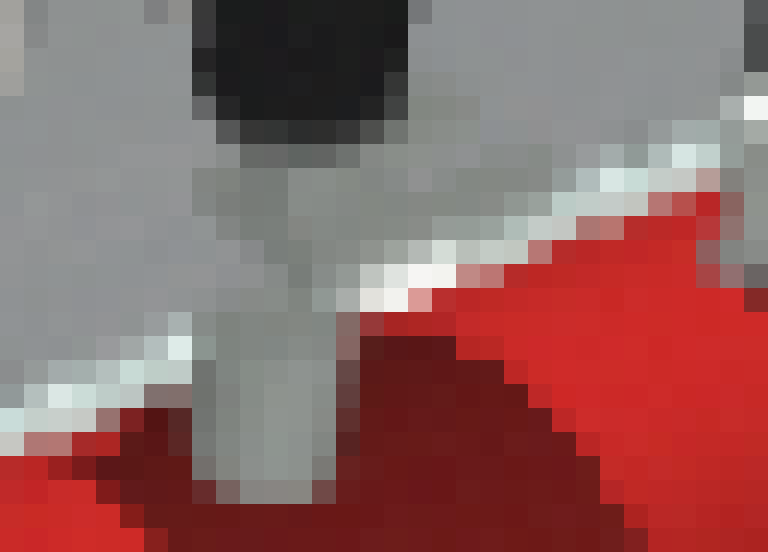

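The fork runs from 4 mm behind to 34 mm ahead of the saddle centre, towards world +y, so saddle +y is about (0.110, 0.994). The order along it is stud (y≈0.117), boss (≈0.19), pin (≈0.269). The hook must therefore slide back past the stud while raised, then be pressed and brought forward. I'm moving above the saddle with the fingers closed.

Call:
arm_command(turn=[[0,0,-0.65],[0,0,-0.65],[0,0,0],[0,0,0],[0,0,0],[0,0,0],[0,0,0],[0,0,0],[0,0,0],[0,0,0],[0,0,0],[0,0,0]], xyz=[[0,0,-0.6],[0,0,-0.6],[-0.464,-0.29,0],[-0.464,-0.29,0],[-0.464,-0.29,0],[-0.464,-0.29,0],[-0.464,-0.29,0],[-0.464,-0.29,0],[-0.464,-0.29,0],[-0.464,-0.29,0],[-0.464,-0.29,0],[-0.464,-0.29,0]], claw=[0,0,0,0,0,0,0,0,0,0,0,0], squeeze=20)

```text
time_s: 1.3
position: [0.3373, 0.3657, 0.291]
tool_rot: [[-0.994, 0.11, -0.001], [0.11, 0.994, -0.0], [0.001, -0.0, -1.0]]
ft_force: [0.1, 0.1, -0.2]
grip_width: -0.0003
gripper_force: 0.0
```

Call:
arm_command(turn=[[0,0,0],[0,0,0],[0,0,0],[0,0,0],[0,0,0],[0,0,0],[0,0,0],[0,0,0],[0,0,0],[0,0,0],[0,0,0],[0,0,0]], xyz=[[-0.464,-0.29,0],[-0.464,-0.29,0],[-0.464,-0.29,0],[-0.464,-0.29,0],[-0.464,-0.29,0],[-0.464,-0.29,0],[-0.464,-0.29,0],[-0.464,-0.29,0],[-0.464,-0.29,0],[-0.464,-0.29,0],[0,0,0],[0,0,0]], claw=[0,0,0,0,0,0,0,0,0,0,0,0])

```text
time_s: 2.5
position: [0.5512, 0.1968, 0.2907]
tool_rot: [[-0.994, 0.111, -0.001], [0.111, 0.994, 0.0], [0.001, -0.0, -1.0]]
ft_force: [-0.1, -0.1, 0.2]
grip_width: 0.0
gripper_force: 0.0
```

```bash
python3 - <<'E'
from h import *
p,d,C=grab("wrist"); cv2.imwrite("pics/w1.png",p)
W=cloud(d,C); hsv=cv2.cvtColor(p,cv2.COLOR_BGR2HSV)
g=(W[...,2]>.195)&(W[...,2]<.23)&(hsv[...,2]<80); P=W[g]; print(len(P),P.min(0),P.max(0),cv2.minAreaRect(P[:,:2].astype(np.float32)))
f=P[abs(P[:,2]-.207)<.003]; print("floor",cv2.minAreaRect(f[:,:2].astype(np.float32)),np.median(f[:,2]))
print(proj(C,[.551,.197,.207]))
g=(W[...,2]>.115)&(W[...,2]<.135)&(hsv[...,1]<60)&(W[...,1]<.15)&(W[...,1]>.09); P=W[g]; print("stud",len(P),P.mean(0),cv2.minEnclosingCircle(P[:,:2].astype(np.float32)))
E
```

```text
3819 [0.5252697  0.17099675 0.203913  ] [0.57465145 0.22860196 0.22772258] ((0.550018310546875, 0.1996583342552185), (0.054036132991313934, 0.044169746339321136), 83.45311737060547)
floor ((0.5495707988739014, 0.19975043833255768), (0.05147484317421913, 0.04319651797413826), 83.36980438232422) 0.2076142160044151
[277.10648732 222.5221457 ]
stud 1447 [0.47222543 0.11986701 0.12686665] ((0.49151232838630676, 0.11383647471666336), 0.061837196350097656)
```

View pics/w1.png

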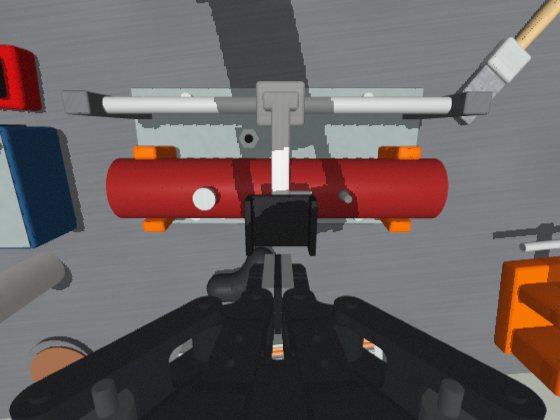

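The wrist view shows the saddle at (280,222), stud head at (204,198) and pin at (346,197), with the jig square to the tool. I'm descending into the saddle, staying off the floor.

Call:
arm_command(turn=[[0,0,0],[0,0,0],[0,0,0],[0,0,0],[0,0,0],[0,0,0],[0,0,0]], xyz=[[0,0.04,0.3],[0,0,0.3],[0,0,0.3],[0,0,0.3],[0,0,0.24],[0,0,0.1],[0,0,0]], claw=[0,0,0,0,0,0,0])

```text
time_s: 3.25
position: [0.5511, 0.1992, 0.214]
tool_rot: [[-0.994, 0.11, -0.001], [0.11, 0.994, -0.0], [0.001, -0.0, -1.0]]
ft_force: [0.3, 0.4, -0.9]
grip_width: -0.0001
gripper_force: 0.0
```

```bash
python3 - <<'E'
from h import *
p,d,C=load("wrist"); hsv=cv2.cvtColor(p,cv2.COLOR_BGR2HSV)
m=np.zeros(p.shape[:2],np.uint8); m[183:214,188:220]=(hsv[183:214,188:220,1]<60)&(hsv[183:214,188:220,2]>120)
M=cv2.moments(m,True); c=(M['m10']/M['m00'],M['m01']/M['m00']); S=ray(C,*c,.126); print(M['m00'],c,S)
u=np.array([.110,.994,0]); v=np.array([.994,-.11,0]); r=S-np.array([.550,.1995,.126]); print("stud rel saddle along/across",r@u,r@v)
s=env.observe(); print(s["position"],s["ft_force"])
E
```

```text
398.0 (203.7035175879397, 198.59045226130652) [0.54122118 0.11862387 0.126     ]
stud rel saddle along/across -0.08135654403803907 0.0001702237756110001
[0.55113386 0.19921259 0.21403531] [ 0.28424704  0.43690406 -0.89915946]
```

Call:
arm_command(turn=[[0,0,0],[0,0,0],[0,0,0],[0,0,0],[0,0,0],[0,0,0],[0,0,0],[0,0,0],[0,0,0],[0,0,0],[0,0,0],[0,0,0]], xyz=[[0,0,0.04],[0,-0.1,0],[0,-0.1,0],[0,-0.2,0],[0,-0.2,0],[0,-0.2,0],[0,-0.2,0],[0,-0.2,0],[0,-0.2,0],[0,-0.2,0],[0,-0.2,0],[0,-0.2,0]], claw=[0,0,0,0,0,0,0,0,0,0,0,0])

```text
time_s: 4.45
position: [0.5404, 0.0987, 0.2124]
tool_rot: [[-0.994, 0.11, 0.0], [0.11, 0.994, -0.0], [-0.0, -0.0, -1.0]]
ft_force: [-0.3, 3.5, 2.4]
grip_width: -0.0001
gripper_force: 1.7
```

Call:
arm_command(turn=[[0,0,0],[0,0,0],[0,0,0],[0,0,0],[0,0,0],[0,0,0]], xyz=[[0,-0.2,0],[0,-0.2,0],[0,-0.1,0],[0,-0.05,0],[0,0,0],[0,0,0]], claw=[0,0,0,0,0,0])

```text
time_s: 5.05
position: [0.5374, 0.072, 0.2121]
tool_rot: [[-0.994, 0.11, -0.001], [0.11, 0.994, -0.001], [0.001, -0.001, -1.0]]
ft_force: [0.8, 0.3, 0.5]
grip_width: -0.0002
gripper_force: 0.0
```

```bash
cat > m.py <<'E'
from h import *
s=env.observe(); print(s["time_s"],s["position"],s["ft_force"])
S=np.array([.5412,.1186]); u=np.array([.110,.994]); v=np.array([.994,-.11])
for n in ("top","scene"):
    p,d,C=grab(n); W=cloud(d,C); hsv=cv2.cvtColor(p,cv2.COLOR_BGR2HSV)
    a=(W[...,:2]-S)@u; b=(W[...,:2]-S)@v
    g=(abs(b)<.04)&(abs(a)<.15)&(W[...,2]>.17)&(W[...,2]<.225)&(hsv[...,2]<60)&(hsv[...,1]<90)
    A=a[g]; print(n,"saddle+finger rel stud: along",np.percentile(A,[1,99]).round(4),"z",np.percentile(W[g][:,2],[1,50,99]).round(4))
    np.save(n+"_a.npy",np.stack([a,b,W[...,2]],-1))
E
python3 m.py
```

```text
5.05 [0.53737529 0.07202578 0.21209912] [0.78105454 0.33816575 0.45748862]
top saddle+finger rel stud: along [-0.0648 -0.0155] z [0.2012 0.2076 0.2241]
scene saddle+finger rel stud: along [-0.0671 -0.0133] z [0.1717 0.2086 0.2247]
```

The saddle is now 40 mm behind the stud and needs to be about 50 mm behind it. I'm pushing 10.5 mm more.

Call:
arm_command(turn=[[0,0,0],[0,0,0],[0,0,0],[0,0,0],[0,0,0]], xyz=[[0,-0.1,0],[0,-0.07,0],[0,-0.04,0],[0,0,0],[0,0,0]], claw=[0,0,0,0,0])

```text
time_s: 5.65
position: [0.5363, 0.0614, 0.2124]
tool_rot: [[-0.994, 0.11, 0.0], [0.11, 0.994, -0.001], [-0.0, -0.001, -1.0]]
ft_force: [-0.8, 0.8, 0.0]
grip_width: -0.0001
gripper_force: 0.0
```

```bash
python3 m.py
```

```text
5.65 [0.53634019 0.0614445  0.21239701] [-0.76890058  0.83138948  0.00323791]
top saddle+finger rel stud: along [-0.0742 -0.0256] z [0.2013 0.2073 0.2238]
scene saddle+finger rel stud: along [-0.0772 -0.024 ] z [0.171  0.2076 0.2245]
```

Call:
arm_command(turn=[[0,0,0],[0,0,0],[0,0,0],[0,0,0],[0,0,0],[0,0,0],[0,0,0],[0,0,0],[0,0,0]], xyz=[[0,0.1,0],[0,0.04,0],[0,0,0.1],[0,0,0.1],[0,0,0.1],[0,0,0.1],[0,0,0.1],[0,0,0.1],[0,0,0]], claw=[0,0,0,0,0,0,0,0,0])

```text
time_s: 6.65
position: [0.5374, 0.0689, 0.1826]
tool_rot: [[-0.994, 0.11, 0.001], [0.11, 0.994, 0.001], [-0.001, 0.001, -1.0]]
ft_force: [-1.9, 2.7, 9.3]
grip_width: -0.0002
gripper_force: 4.9
```

```bash
python3 m.py
```

```text
6.65 [0.53738933 0.0689362  0.18255271] [-1.88284416  2.69216525  9.28382642]
top saddle+finger rel stud: along [-0.0755 -0.0257] z [0.1765 0.1829 0.204 ]
scene saddle+finger rel stud: along [-0.0772 -0.0243] z [0.1766 0.1888 0.2243]
```

Pressed 23–24 mm (9.3 N). Now sliding forward slowly.

Call:
arm_command(turn=[[0,0,0],[0,0,0],[0,0,0],[0,0,0],[0,0,0],[0,0,0],[0,0,0],[0,0,0]], xyz=[[0,0.08,0],[0,0.08,0],[0,0.08,0],[0,0.08,0],[0,0.08,0],[0,0.08,0],[0,0.06,0],[0,0,0]], claw=[0,0,0,0,0,0,0,0])

```text
time_s: 7.55
position: [0.5404, 0.0954, 0.1831]
tool_rot: [[-0.994, 0.11, 0.002], [0.11, 0.994, -0.001], [-0.002, -0.001, -1.0]]
ft_force: [-1.4, 0.2, 9.9]
grip_width: -0.0002
gripper_force: 4.8
```

```bash
python3 m.py
```

```text
7.55 [0.54035116 0.0954327  0.18309581] [-1.35606614  0.20994913  9.90253511]
top saddle+finger rel stud: along [-0.0483  0.0018] z [0.176  0.1839 0.2065]
scene saddle+finger rel stud: along [-0.0507  0.0035] z [0.1763 0.189  0.2242]
```

Call:
arm_command(turn=[[0,0,0],[0,0,0],[0,0,0],[0,0,0]], xyz=[[0,0.06,0],[0,0.04,0],[0,0.04,0],[0,0,0]], claw=[0,0,0,0])

```text
time_s: 8.05
position: [0.5412, 0.1015, 0.1831]
tool_rot: [[-0.994, 0.11, 0.002], [0.11, 0.994, -0.002], [-0.002, -0.002, -1.0]]
ft_force: [-1.4, -3.9, 9.3]
grip_width: 0.0001
gripper_force: 4.7
```

```bash
python3 m.py
```

```text
8.05 [0.54120825 0.10149737 0.18310065] [-1.39977069 -3.94767871  9.30124955]
top saddle+finger rel stud: along [-0.0443  0.0075] z [0.1768 0.1846 0.2042]
scene saddle+finger rel stud: along [-0.0458  0.0074] z [0.1766 0.1893 0.2236]
```

Call:
arm_command(turn=[[0,0,0],[0,0,0],[0,0,0]], xyz=[[0,0.04,0],[0,0.04,0],[0,0,0]], claw=[0,0,0])

```text
time_s: 8.45
position: [0.5418, 0.1053, 0.1831]
tool_rot: [[-0.994, 0.111, 0.002], [0.111, 0.994, -0.003], [-0.002, -0.002, -1.0]]
ft_force: [-0.5, -5.6, 8.5]
grip_width: -0.0001
gripper_force: 4.6
```

```bash
python3 m.py
```

```text
8.45 [0.54184247 0.10533644 0.18311014] [-0.46862215 -5.6480931   8.53166209]
top saddle+finger rel stud: along [-0.0427  0.0069] z [0.1756 0.1831 0.203 ]
scene saddle+finger rel stud: along [-0.0463  0.0075] z [0.1772 0.1897 0.2234]
```

The saddle stopped while the force rose and the finger slipped, so the fork is home on the neck. I'm lifting straight up.

Call:
arm_command(turn=[[0,0,0],[0,0,0],[0,0,0],[0,0,0],[0,0,0],[0,0,0],[0,0,0],[0,0,0],[0,0,0]], xyz=[[0,0,-0.1],[0,0,-0.1],[0,0,-0.4],[0,0,-0.6],[0,0,-0.6],[0,0,-0.6],[0,0,0],[0,0,0],[0,0,0]], claw=[0,0,0,0,0,0,0,0,0])

```text
time_s: 9.45
position: [0.5408, 0.1065, 0.3008]
tool_rot: [[-0.994, 0.11, -0.003], [0.11, 0.994, 0.0], [0.003, -0.0, -1.0]]
ft_force: [0.6, 0.2, 0.5]
grip_width: -0.0001
gripper_force: 0.0
```

```bash
python3 m.py; python3 - <<'E'
from h import *
p,d,C=load("scene"); W=cloud(d,C)
S=[.5412,.1186,.12]; c=proj(C,S).astype(int); print(c)
cv2.imwrite("pics/home.png",cv2.resize(p[c[1]-45:c[1]+30,c[0]-50:c[0]+50],None,fx=8,fy=8,interpolation=cv2.INTER_CUBIC))
p,d,C=grab("wrist"); W=cloud(d,C); hsv=cv2.cvtColor(p,cv2.COLOR_BGR2HSV)
g=(W[...,2]>.183)&(W[...,2]<.21)&(hsv[...,2]<80)&(W[...,1]<.17)&(W[...,1]>.03)&(W[...,0]>.5)&(W[...,0]<.58); P=W[g]; print(len(P),cv2.minAreaRect(P[:,:2].astype(np.float32)),np.percentile(P[:,2],[2,30,50,98]))
# bar & collar for later
p,d,C=load("top"); W=cloud(d,C); hsv=cv2.cvtColor(p,cv2.COLOR_BGR2HSV)
m=(abs(W[...,0]-.507)<.045)&(abs(W[...,1]+.183)<.045)
for z0,z1,lab in((.108,.118,"collar"),(.145,.17,"bar")):
  P=W[m&(W[...,2]>z0)&(W[...,2]<z1)]; print(lab,len(P),cv2.minEnclosingCircle(P[:,:2].astype(np.float32)),cv2.minAreaRect(P[:,:2].astype(np.float32)))
E
```

```text
9.45 [0.54080155 0.10648854 0.30076806] [0.63746766 0.16841542 0.50922909]
top saddle+finger rel stud: along [-0.0361  0.0071] z [0.1818 0.1879 0.2075]
scene saddle+finger rel stud: along [-0.0462  0.007 ] z [0.1816 0.1878 0.2057]
[326 227]
3072 ((0.5391161441802979, 0.10163606703281403), (0.054167844355106354, 0.04427608847618103), 83.746826171875) [0.18718098 0.18847115 0.1889405  0.20738696]
collar 241 ((0.5108732581138611, -0.18299822509288788), 0.04049070551991463) ((0.510565996170044, -0.18284118175506592), (0.07902567833662033, 0.07736906409263611), 87.68879699707031)
bar 66 ((0.5088249444961548, -0.18436592817306519), 0.020947307348251343) ((0.5104085803031921, -0.1829930990934372), (0.011898735538125038, 0.04141706973314285), 38.97145080566406)
```

View pics/home.png

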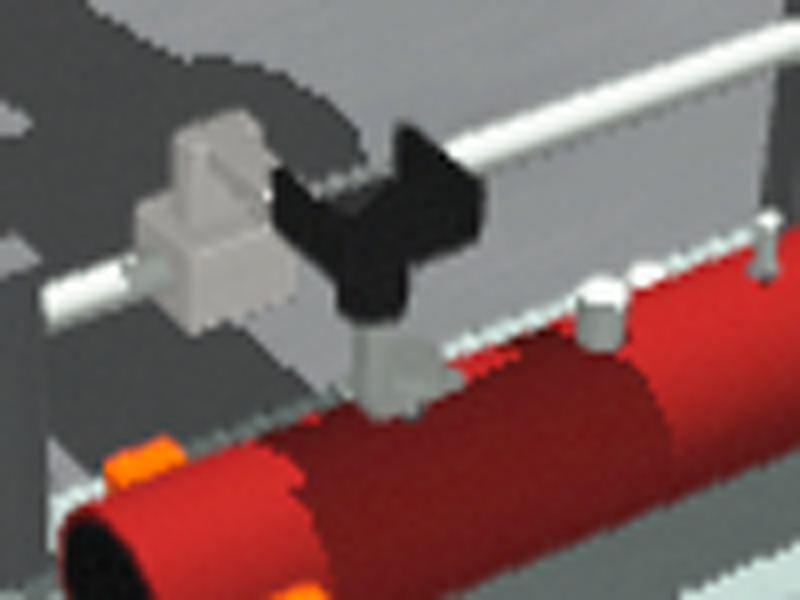

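The hook is caught: the saddle floor is at z=0.188 (19 mm down), with the mouth at (0.541, 0.1195), about 1 mm from the stud axis. Next is the selector at (0.5105, -0.183), bar direction about 129°.

Call:
arm_command(turn=[[0,0,1],[0,0,1],[0,0,1],[0,0,1],[0,0,1],[0,0,1],[0,0,1],[0,0,1],[0,0,1],[0,0,0]], xyz=[[0,0,0],[0,0,0],[0,0,0],[0,0,0],[0,0,0],[0,0,0],[0,0,0],[0,0,0],[0,0,0],[0,0,0]], claw=[0,0,0,0,0,0,0,0,0,0])

```text
time_s: 10.6
position: [0.5412, 0.1065, 0.3018]
tool_rot: [[-0.624, 0.781, -0.001], [0.781, 0.624, 0.0], [0.001, -0.001, -1.0]]
ft_force: [0.7, 0.0, 0.0]
grip_width: 0.0
gripper_force: 0.0
```

Call:
arm_command(turn=[[0,0,0],[0,0,0],[0,0,0],[0,0,0],[0,0,0],[0,0,0],[0,0,0],[0,0,0],[0,0,0],[0,0,0],[0,0,0],[0,0,0]], xyz=[[-0.343,-0.343,0],[-0.343,-0.343,0],[-0.343,-0.343,0],[-0.343,-0.343,0],[-0.343,-0.343,0],[-0.343,-0.343,0],[-0.343,-0.343,0],[-0.343,-0.343,0],[-0.343,-0.343,0],[-0.343,-0.343,0],[-0.343,-0.343,0],[-0.343,-0.343,0]], claw=[40,40,40,40,40,40,40,40,40,40,40,40])

```text
time_s: 11.8
position: [0.509, -0.1837, 0.302]
tool_rot: [[-0.627, 0.779, -0.001], [0.779, 0.627, 0.0], [0.001, -0.0, -1.0]]
ft_force: [-0.2, -0.8, 0.1]
grip_width: 0.04
gripper_force: 0.0
```

Call:
arm_command(turn=[[0,0,0],[0,0,0]], xyz=[[0,0,0],[0,0,0]], claw=[40,40])

```text
time_s: 12.0
position: [0.5091, -0.1828, 0.302]
tool_rot: [[-0.626, 0.78, -0.001], [0.78, 0.626, 0.001], [0.001, -0.0, -1.0]]
ft_force: [0.3, -0.2, 0.3]
grip_width: 0.04
gripper_force: 0.0
```

```bash
python3 - <<'E'
from h import *
s=env.observe(); T=np.array(s["tool_rot"]); o=np.array(s["position"])
p,d,C=grab("wrist"); cv2.imwrite("pics/w2.png",p); W=cloud(d,C); hsv=cv2.cvtColor(p,cv2.COLOR_BGR2HSV)
m=(abs(W[...,0]-.507)<.05)&(abs(W[...,1]+.183)<.05)
for z0,z1,lab in((.108,.118,"collar"),(.145,.165,"bar")):
  P=W[m&(W[...,2]>z0)&(W[...,2]<z1)]; r=cv2.minAreaRect(P[:,:2].astype(np.float32)); print(lab,len(P),cv2.minEnclosingCircle(P[:,:2].astype(np.float32)),r)
  print(" tool-frame off",T.T@(np.append(r[0],.135)-o))
print(o,T[:,1],s["q"])
E
```

```text
collar 1790 ((0.5079312324523926, -0.1811499148607254), 0.040723856538534164) ((0.507719099521637, -0.18120384216308594), (0.07968255877494812, 0.08008106052875519), 40.882877349853516)
 tool-frame off [ 1.96058061e-03 -1.18740860e-04  1.66970697e-01]
bar 483 ((0.508366584777832, -0.18048103153705597), 0.02105606347322464) ((0.5075609087944031, -0.18112967908382416), (0.01138580497354269, 0.041793856769800186), 38.83867645263672)
 tool-frame off [ 0.0021174  -0.00019577  0.16697083]
[ 0.50912861 -0.18276643  0.30196899] [ 7.80183288e-01  6.25550987e-01 -2.07240837e-05] [-3.22996426e+01  1.86085572e+01  6.76118756e+01  1.45599832e-02
  9.38254627e+01 -7.10213164e+01]
```

View pics/w2.png

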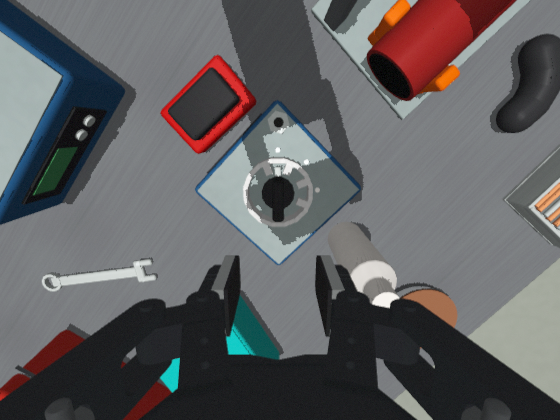

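```bash
python3 - <<'E'
from h import *
o=np.array([.5085,-.182])
for n in("top","scene","wrist"):
    p,d,C=load(n) if n!="top" else grab(n); W=cloud(d,C); m=(W[...,0]>.53)&(W[...,0]<.72)&(abs(W[...,1]+.19)<.08)&(W[...,2]>.11)
    P=W[m]; print(n,len(P),P.min(0),P.max(0),"min dist axis",np.hypot(*(P[:,:2]-o).T).min(), "z>.17:",np.hypot(*(P[P[:,2]>.165][:,:2]-o).T).min() if (P[:,2]>.165).any() else None)
E
```

```text
top 702 [ 0.53006347 -0.22233643  0.11003372] [ 0.6814921  -0.11440381  0.60897196] min dist axis 0.021697560503195386 z>.17: 0.021697560503195386
scene 850 [ 0.53008637 -0.21783475  0.11000263] [ 0.68252947 -0.15063343  0.19105289] min dist axis 0.02551063559438146 z>.17: 0.12951322079365665
wrist 15172 [ 0.53000957 -0.21444933  0.11010891] [ 0.67745684 -0.13234657  0.39762903] min dist axis 0.022056475185386892 z>.17: 0.022056475185386892
```

The spray can is over 11 cm from the axis, so it's clear. I'm descending and gripping the bar.

Call:
arm_command(turn=[[0,0,0],[0,0,0],[0,0,0],[0,0,0],[0,0,0],[0,0,0],[0,0,0],[0,0,0],[0,0,0],[0,0,0]], xyz=[[0.02,0,0.5],[0,0,0.5],[0,0,0.5],[0,0,0.5],[0,0,0.5],[0,0,0.4],[0,0,0.3],[0,0,0.16],[0,0,0.08],[0,0,0]], claw=[40,40,40,40,40,40,40,40,40,40])

```text
time_s: 13.1
position: [0.5088, -0.1817, 0.1304]
tool_rot: [[-0.626, 0.78, 0.0], [0.78, 0.626, -0.0], [-0.0, 0.0, -1.0]]
ft_force: [-0.2, 0.1, -0.1]
grip_width: 0.04
gripper_force: 0.0
```

Call:
arm_command(turn=[[0,0,0],[0,0,0],[0,0,0],[0,0,0],[0,0,0],[0,0,0]], xyz=[[0,0,0],[0,0,0],[0,0,0],[0,0,0],[0,0,0],[0,0,0]], claw=[0,0,0,0,0,0], squeeze=40)

```text
time_s: 13.7
position: [0.5088, -0.1821, 0.1306]
tool_rot: [[-0.625, 0.781, 0.001], [0.781, 0.625, -0.0], [-0.001, 0.0, -1.0]]
ft_force: [1.3, -0.0, 3.7]
grip_width: 0.0113
gripper_force: 44.0
```

Call:
arm_command(turn=[[0,0,0],[0,0,0],[0,0,0],[0,0,0]], xyz=[[0,0,0.08],[0,0,0.08],[0,0,0.04],[0,0,0]], claw=[0,0,0,0])

```text
time_s: 14.1
position: [0.5089, -0.1822, 0.121]
tool_rot: [[-0.625, 0.781, 0.001], [0.781, 0.625, -0.001], [-0.001, 0.0, -1.0]]
ft_force: [-1.0, 1.5, 12.0]
grip_width: 0.0113
gripper_force: 45.3
```

Force is past the spring's 6 N, so the selector is fully in. I'm turning it 45° clockwise.

Call:
arm_command(turn=[[0,0,0.75],[0,0,0.75],[0,0,0.75],[0,0,0.75],[0,0,0.75],[0,0,0.75],[0,0,0.75],[0,0,0.75],[0,0,0.75],[0,0,0.75],[0,0,0.75],[0,0,0.75]], xyz=[[0,0,0],[0,0,0],[0,0,0],[0,0,0],[0,0,0],[0,0,0],[0,0,0],[0,0,0],[0,0,0],[0,0,0],[0,0,0],[0,0,0]], claw=[0,0,0,0,0,0,0,0,0,0,0,0])

```text
time_s: 15.3
position: [0.5088, -0.1822, 0.121]
tool_rot: [[0.113, 0.994, 0.001], [0.994, -0.113, -0.001], [-0.001, 0.001, -1.0]]
ft_force: [-1.8, 0.6, 12.2]
grip_width: 0.0111
gripper_force: 45.3
```

Call:
arm_command(turn=[[0,0,0],[0,0,0]], xyz=[[0,0,0],[0,0,0]], claw=[0,0])

```text
time_s: 15.5
position: [0.5088, -0.1822, 0.121]
tool_rot: [[0.11, 0.994, 0.001], [0.994, -0.11, -0.001], [-0.001, 0.001, -1.0]]
ft_force: [-1.4, 0.5, 13.0]
grip_width: 0.0108
gripper_force: 45.3
```

Call:
arm_command(turn=[[0,0,0],[0,0,0],[0,0,0],[0,0,0],[0,0,0],[0,0,0],[0,0,0],[0,0,0]], xyz=[[0,0,-0.06],[0,0,-0.06],[0,0,-0.06],[0,0,-0.02],[0,0,0],[0,0,0],[0,0,0],[0,0,0]], claw=[0,0,0,0,0,40,40,40])

```text
time_s: 16.3
position: [0.5083, -0.1818, 0.1298]
tool_rot: [[0.11, 0.994, -0.001], [0.994, -0.11, 0.001], [0.001, -0.001, -1.0]]
ft_force: [-0.8, -0.4, -0.6]
grip_width: 0.0403
gripper_force: 0.0
```

Call:
arm_command(turn=[[0,0,0],[0,0,0],[0,0,0],[0,0,0],[0,0,0],[0,0,0],[0,0,0],[0,0,0],[0,0,0],[0,0,0]], xyz=[[0,0,0],[0,0,-0.3],[0,0,-0.5],[0,0,-0.6],[0,0,-0.7],[0,0,-0.7],[0,0,-0.4],[0,0,0],[0,0,0],[0,0,0]], claw=[40,40,40,40,40,40,40,40,40,40])

```text
time_s: 17.3
position: [0.5082, -0.1818, 0.2889]
tool_rot: [[0.11, 0.994, -0.002], [0.994, -0.11, 0.001], [0.001, -0.002, -1.0]]
ft_force: [-0.3, 0.9, -0.7]
grip_width: 0.0403
gripper_force: 0.0
```

```bash
python3 - <<'E'
from h import *
s=env.observe(); print(s["time_s"],s["position"])
for n in("top","wrist","scene"):
    p,d,C=grab(n); W=cloud(d,C)
    P=W[(abs(W[...,0]-.509)<.035)&(abs(W[...,1]+.182)<.035)&(W[...,2]>.145)&(W[...,2]<.17)]
    print(n,len(P),cv2.minAreaRect(P[:,:2].astype(np.float32)) if len(P)>3 else "", "top z",np.percentile(P[:,2],[50,95]) if len(P) else "")
    P=W[(abs(W[...,0]-.539)<.02)&(abs(W[...,1]-.1016)<.018)&(W[...,2]>.17)&(W[...,2]<.23)]; print(" saddle",len(P),np.median(P,0) if len(P) else "")
E
```

```text
17.3 [ 0.5082112  -0.18179138  0.28888983]
top 21 ((0.5130294561386108, -0.1841205358505249), (0.0227059256285429, 0.009214666672050953), 62.48124313354492) top z [0.15497946 0.15729568]
 saddle 185 [0.53887715 0.1004915  0.18719288]
wrist 509 ((0.5082445740699768, -0.18101345002651215), (0.04191853851079941, 0.010932193137705326), 84.03472137451172) top z [0.15623778 0.15755206]
 saddle 0 
scene 105 ((0.5102646350860596, -0.18295949697494507), (0.04200582951307297, 0.012932482175529003), 84.08222198486328) top z [0.15259091 0.15601447]
 saddle 99 [0.54406025 0.10393751 0.18603006]
```

The bar now points at 84° (45° clockwise), its top is back at 0.156, and the saddle is still at 0.187. Handing in.

```bash
python3 -c "
from rig import env
print(env.close_job())"
```

```text
the job is handed in; nothing more can be done
None
```

The hook is caught under the headed stud's head (about 19 mm down, about 1 mm off the stud's axis) and the small blue tester's selector is one position clockwise and sprung out, both checked in the camera images; the job was handed in at about 17.5 s, and no verdict came back.

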